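# Open the lamp hatch of the microscope supply

### The job

The lamp of the measuring microscope is due for a change. On the supply with the wide, slotted hatch, first switch it off by pushing its toggle over towards the hatch, then press the round spot on that hatch down once until it clicks, let go so that the hatch pops up by itself, and leave it standing open. Just push with the fingertips: nothing needs gripping and nothing is to be lifted, and the other supply and the loose things stay as they are.

Things in the scene. Friction and masses are not known exactly. Their poses are not given: they have to be found in the camera images.
- lamp_unit: cream instrument supply fixed to the table, the one with the wide slotted hatch: 220 mm deep (x), 160 mm wide (y), its flat top 90 mm above the table. Origin at the centre of its underside; its own -x side is the front with a brown panel and three fixed black knobs (nothing to do there), facing roughly the robot; z up. It may stand left or right of the other supply. Its toggle switch stands on the top near the front edge, its hatch fills the rear part of the top.
- lamp_tip (a point): centre of the 14 mm steel ball at the end of the lamp supply's toggle switch. The toggle is an 8 mm steel bat, 38 mm from pivot to ball centre; its pivot lies at (-75, -30, 100) mm in the supply's frame, in the middle of a 40 x 30 mm plate. The ball is about 134 mm above the table at either end of the stroke (138 mm midway) and at the start is 10 to 17 mm nearer the supply's front than the pivot. When off it is 17 mm behind the pivot.
- lamp_switch (a joint): lamp supply's toggle, rad: 0 = leaning to the front edge (on), 0.9 = pushed fully over towards the hatch (off). Starts between 0 and 0.15. Stiff friction hinge, about 1.5 N at the ball; it stays where it is left.
- lamp_press (a point): centre of the round beige spot (24 mm across, flat) on the upper face of the wide hatch, where it is pressed. The hatch is a grey plastic plate 90 mm long (x), 96 mm wide (y), 8 mm thick, with four black slots across its rear half; it stands 6 mm proud of the supply's top, so the spot is 96 to 97 mm above the table when latched. The spot lies 72 mm in front of the hinge (18 mm from the free front edge), at (8, 0, 96) mm in the supply's frame.
- lamp_hatch (a joint): wide hatch, rad, hinged along its rear edge: 0 to 0.015 = latched shut (a little play), -0.078 = pressed fully down against its stop (5.6 mm at the spot), 0.65 = popped fully open (free edge about 55 mm higher). A spring drives it open; pressing takes about 3.5 N at the spot. Push-push latch: pressed down at least 4 mm and let go, it follows the finger up and stays open; pressed fully down again and let go, it latches shut again.
- lamp_latch (a joint): m, index pin of that latch, hidden inside, for reading only: 0 = latched as at the start, about 0.0026 while the first press holds it down, 0.0033 to 0.005 once popped, 0.006 to 0.007 when latched again by a second press.
- drive_unit: the other supply, to be left as it is: same cream case, size and toggle, but its hatch is narrow (50 mm wide), without slots. Origin and axes as for the lamp supply.
- drive_switch (a joint): toggle of the other supply, rad; starts and stays between 0 and 0.15
- drive_hatch (a joint): narrow hatch of the other supply, rad; latched at 0 to 0.015, same latch; stays shut
- objective: loose aluminium objective lens standing on end, 32 mm diameter, 52 mm tall, between the two supplies; origin at its underside
- eyepiece: loose black eyepiece standing on end, 40 mm diameter, 58 mm tall, between the two supplies towards the robot; origin at its underside
- mount: loose clear specimen puck, 32 mm diameter, 14 mm thick, lying on top of the lamp supply's front corner, about 80 mm beside the toggle towards +y of the supply; origin at its underside
- cap: loose black lens cap, 30 mm diameter, 10 mm thick, lying on top of the other supply's front corner; origin at its underside
- fluid: loose white plastic bottle, 44 mm diameter, 90 mm tall, at the left side; origin at its underside
- driver: loose screwdriver, 150 mm long, lying at the right side
- gauge: loose steel gauge block, 30 x 9 x 35 mm, at the left side; origin at its underside

How it is judged:
On the way, in this order (a step that is already met when the one before it is completed fails the run):
1. the lamp supply's toggle is pushed over to off while its hatch is still latched (value of joint lamp_switch above 0.75 rad and value of joint lamp_hatch below 0.05 rad and value of joint lamp_latch below 0.0015 m), for 0.1 s.
2. the wide hatch is pressed down until the latch clicks (value of joint lamp_hatch below -0.045 rad and value of joint lamp_latch above 0.0005 m), for 0.02 s.
3. the hatch has popped open and stays open (value of joint lamp_hatch above 0.55 rad), for 0.3 s.
At the end, for the whole second after the job is handed in: the wide hatch stands open above 0.55 rad and still, opened by one press only; its supply's toggle is off (above 0.75 rad); the other supply's toggle is still on (below 0.25 rad) and its hatch shut (between -0.03 and 0.05 rad) (value of joint lamp_hatch above 0.55 rad and velocity of joint lamp_hatch between -0.05 and 0.05 rad/s and value of joint lamp_latch between 0.0015 and 0.0058 m and value of joint lamp_switch above 0.75 rad and value of joint drive_switch below 0.25 rad and value of joint drive_hatch between -0.03 and 0.05 rad); the robot touches nothing.
It fails at once if the hatch is pressed down again after it has popped (value of joint lamp_latch above 0.003 m and value of joint lamp_hatch below -0.02 rad).
It fails at once if the other supply's switch or hatch is operated (value of joint drive_switch above 0.25 rad or value of joint drive_hatch below -0.03 rad or value of joint drive_hatch above 0.05 rad).
It fails at once if a loose thing is lifted, knocked or pushed away by more than 15 mm (distance of any of objective, eyepiece, mount, cap, fluid, driver, gauge from where it was at the start of the episode above 0.015 m).
It also fails if it takes over 48 s, if anything falls off the work surface, if the arm or the gripper's body presses on something with over 40 N, if the wrist force passes 120 N, or if a joint passes its speed limit or range.

### The arm

A 7-joint arm with a two-finger parallel gripper is mounted at the origin on the work surface. World frame = base frame: x ahead of the robot, y to its left, z up, the work surface at z = 0. Lengths are in m, angles in rad, forces in N, time in s.
With the tool pointing down it reaches from about 0.4 to 0.85 m from the base axis. Payload 4.4 kg.
Tool frame: the origin (TCP) lies at the very end of the fingers, on their centre line; the grasp point (between the pads) lies robot.tcp_to_grasp behind it (robot.tcp_to_grasp is the distance from the TCP to the grasp point, in m); z points along the fingers, y is the line along which they close (so a half turn about z gives the same grasp; the last joint's range is limited). The gripper opens to 94 mm and grips with 3 to 60 N. Pads are 16 mm wide; open, the fingers measure 119 mm over their backs; the gripper's body (75 mm by 177 mm) begins 78 mm behind the grasp point.
Start: joints at [1.282, 0.628, 0.038, 1.517, -0.027, 0.996, -0.02], TCP at [0.144, -0.634, 0.205] pointing down, gripper open.
Joint ranges: [-3.06, 3.06], [-0.37, 2.12], [-1.25, 1.32], [0.18, 2.47], [-1.1, 4.24], [0.23, 1.98], [-2.94, 2.94]. Speed limits (rad/s): [2.57, 2.57, 3.14, 3.14, 3.14, 3.14, 3.14].

### API

Orientations are given as a unit quaternion [x, y, z, w].
In Python, from cell import telemetry, viewer, robot gives the robot as it stands.
- The arm moves only by the tool send_rows, never from a script. Its argument "series" is text: rows parted by semicolons, each of 6 numbers parted by spaces: the shift along the tool's x, y, z each as a share of 10 cm, from -1 to 1, then the turn, a rotation vector about the tool's x, y, z each as a share of 2 pi rad, from -1 to 1. A call has 1 to 10 rows; each row is the pose to reach, as a shift and turn from the pose commanded when the call began, along the tool's axes at that moment, turning the shorter way round; what a row does not reach only later rows make up. A row lasts 1/12 s, in which the tool goes at most 41.7 mm and 7.16 degrees, less where a joint would pass 70% of its speed; a pose out of reach is approached as far as the arm can. A call with a number of a shift or a turn outside -1 to 1 is refused whole. A call with a gripper value outside its range is refused whole. "gripper" is the opening, from 0 (shut) to 1 (fully open), set as the call begins (left out, the last holds). The fingers move at their own pace and stop on an object; "newtons" is the grip in N (left out, the last holds). Time passes only in rows, so rows that repeat a pose let the fingers close. It gives the time, the measured TCP pose, the force, the opening and the grip force at its end, in the units of the state.
- telemetry.observe(): the state, without advancing time (a new reading comes with each control period).
- viewer.read_camera(name): name is "scene" or "top"; returns the picture (384x512x3 uint8, red, green, blue); there is no depth.
- viewer.camera_info(name): a dict with "fx", "fy", "cx", "cy" (pixels), "T" (4x4, takes a point from camera to world coordinates). Camera axes: x right, y up, looking along -z (the intrinsics and any distortion apply to the point x, -y, -z); pixel columns grow to the right and rows downward; lengths in m; the calibration is good to about 2 mm. A picture is of the moment at which its call begins. camera_info takes no time and is no camera call.
- robot.hand_in(): hands the job in; it is judged then, once.
Trained networks look in the newest picture that a camera, given by its name, has taken for a name from the list of things; names that differ only in an ending like _2 or _b are one class to them, and where a whole thing is asked for, a point or a joint stands for the part that bears it (a point fixed in the world has none). Each returns a list of dicts, best first, with "score" (0 to 1); they miss things now and then, are a little off and sometimes report something else, mostly with a low value. They report only what shows in the picture. A call takes as long as a camera call.
- viewer.cut_out(thing, camera): "region" (384x512 bool, what is visible of it) and "pixel" ([column, row] in pixels, amid what is visible of it).
The state is a dict: "time": time; "joint_positions": joint angles; "qvel": joint speeds; "effort": joint torques, N m; "eef_pos": TCP position; "eef_rot": TCP orientation; "force": force on the tool from outside, world axes, zero at the start; "ft_torque": the same for the moment, N m; "gripper_width": finger opening in m; "grasp_force": force on a finger pad.
Only numpy, scipy, OpenCV 4.12 (cv2) and the standard library are available. Lean on these libraries where they do the work, as an engineer would, in place of code of your own. Each camera call takes 0.05 s, during which the arm holds its last target. There are 200 camera calls.

## Working session

There is one attempt and no reset: what is moved stays moved. The work goes in short steps, Python scripts to look and compute and a tool call to move; the robot and the scene stay as the last step left them, time stands still between calls to the robot, and variables do not carry over. Pictures are saved under pics/ and viewed, at most 10 in all, crops included, and the job is handed in when it is done.

Besides the shell and the picture viewer there is one more tool, called after "Call:" as name(argument=value, ...) on one line, values as JSON. send_rows: Moves the arm, as the interface text tells. Shift numbers are shares of 10 cm and turn numbers shares of 2 pi rad, none past 1 either way. Its arguments: {"type":"object","properties":{"series":{"type":"string"},"gripper":{"type":"number"},"newtons":{"type":"number"}},"required":["series"]}

```bash
mkdir -p pics; cat > h.py <<'E'
import numpy as np,cv2
from cell import telemetry,viewer,robot
def ray(cam,px):
    c=viewer.camera_info(cam);T=np.array(c["T"])
    d=np.array([(px[0]-c["cx"])/c["fx"],-(px[1]-c["cy"])/c["fy"],-1.])
    return T[:3,3],T[:3,:3]@d
def onz(cam,px,z):
    o,d=ray(cam,px);return o+d*(z-o[2])/d[2]
def proj(cam,p):
    c=viewer.camera_info(cam);T=np.array(c["T"]);q=T[:3,:3].T@(np.array(p)-T[:3,3])
    return np.array([c["cx"]-c["fx"]*q[0]/q[2],c["cy"]+c["fy"]*q[1]/q[2]])
E
python3 - <<'E'
from h import *
print({k:v for k,v in viewer.camera_info("top").items()})
ims=[viewer.read_camera(n) for n in("top","scene")]
for n,i in zip(("top","scene"),ims): cv2.imwrite(f"pics/{n}0.png",i[...,::-1])
for t,z in(("lamp_tip",.134),("lamp_press",.0965),("lamp_unit",.09),("drive_unit",.09),("mount",.1)):
  for c in("top","scene"):
    for r in viewer.cut_out(t,c)[:2]: print(t,c,round(r["score"],2),np.round(r["pixel"]),onz(c,r["pixel"],z).round(4))
s=telemetry.observe();print(s["time"],s["eef_pos"],s["eef_rot"],s["force"])
E
```

```text
{'fx': 484.4243143259756, 'fy': 484.4243143259756, 'cx': 257.2720309677915, 'cy': 189.07836740688214, 'T': array([[ 0.01616627,  0.99805941, -0.06013374,  0.50279959],
       [-0.99973915,  0.01710533,  0.01513424,  0.00446464],
       [ 0.01613348,  0.05987339,  0.99807559,  1.34101242],
       [ 0.        ,  0.        ,  0.        ,  1.        ]])}
lamp_tip scene 0.72 [260. 236.] [ 0.7055 -0.0282  0.134 ]
lamp_tip scene 0.7 [358. 168.] [0.608  0.3069 0.134 ]
lamp_press top 0.73 [346. 168.] [ 0.6371 -0.2427  0.0965]
lamp_press scene 0.68 [164. 254.] [ 0.6337 -0.2437  0.0965]
lamp_unit top 0.97 [339. 180.] [ 0.6062 -0.2267  0.09  ]
lamp_unit scene 0.62 [160. 259.] [ 0.6395 -0.2571  0.09  ]
drive_unit top 0.64 [170. 201.] [0.5443 0.2091 0.09  ]
drive_unit top 0.33 [105. 243.] [0.4339 0.3722 0.09  ]
drive_unit scene 0.82 [315. 189.] [0.5909 0.1895 0.09  ]
mount top 0.54 [317. 211.] [ 0.5249 -0.1682  0.1   ]
mount scene 0.46 [180. 215.] [ 0.534  -0.1737  0.1   ]
0.6 [ 0.14364249 -0.63394156  0.20547657] [9.93804138e-01 1.11145556e-01 9.70069987e-06 1.36148679e-05] [ 0.04859854  0.81527788 -0.8069829 ]
```

```bash
python3 -c "
import cv2
a=cv2.imread('pics/top0.png')[100:300,60:430];cv2.imwrite('pics/a.png',cv2.resize(a,None,fx=2.1,fy=2.1))"
```

```text
(no output)
```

View pics/a.png

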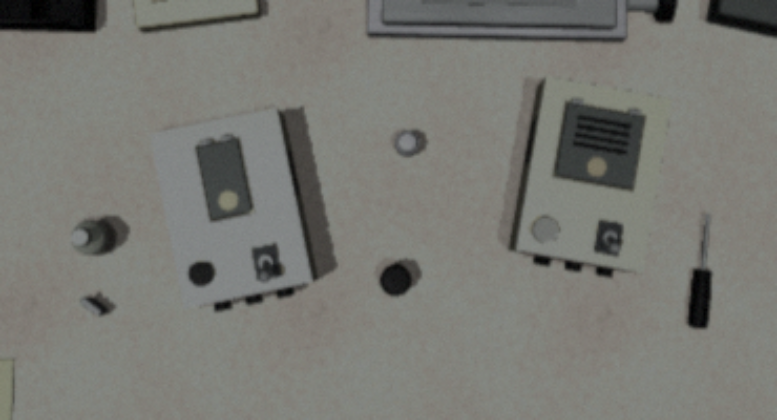

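View pics/scene0.png

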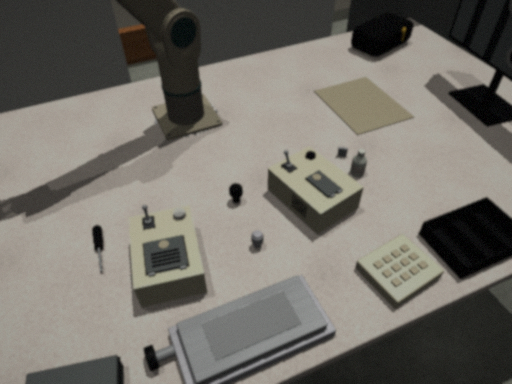

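The lamp supply is on the right: spot at about (346,168) in the top image, toggle about (350,213), mount (318,210). Yaw is about -8°. I'll fit it and check with an overlay.

```bash
python3 - <<'E'
from h import *
im=cv2.imread('pics/top0.png');K=6
x0,y0=300,132
b=cv2.resize(im[y0:y0+100,x0:x0+85],None,fx=K,fy=K,interpolation=cv2.INTER_CUBIC)
g=cv2.cvtColor(im,cv2.COLOR_BGR2GRAY).astype(int)
yaw=np.radians(-8);R=np.array([[np.cos(yaw),-np.sin(yaw)],[np.sin(yaw),np.cos(yaw)]])
spot=np.array([.6365,-.2430]);c0=spot-R@[.008,0];print(c0)
def dr(pts,col,close=True):
    q=[((proj("top",[*(c0+R@np.array(p[:2])),p[2]])-[x0,y0]+.5)*K) for p in pts]
    cv2.polylines(b,[np.round(q).astype(int)],close,col,1)
dr([(-.11,-.08,.09),(.11,-.08,.09),(.11,.08,.09),(-.11,.08,.09)],(0,0,255))
dr([(-.01,-.048,.096),(.08,-.048,.096),(.08,.048,.096),(-.01,.048,.096)],(0,255,0))
dr([(-.095,-.045,.1),(-.055,-.045,.1),(-.055,-.015,.1),(-.095,-.015,.1)],(255,0,0))
a=np.linspace(0,6.28,20)
dr([(.008+.012*np.cos(t),.012*np.sin(t),.096) for t in a],(255,0,255))
dr([(-.09+.007*np.cos(t),-.03+.007*np.sin(t),.134) for t in a],(0,255,255))
cv2.imwrite('pics/b.png',cv2.convertScaleAbs(b,alpha=1.3))
print('pivot',c0+R@[-.075,-.03])
E
```

```text
[ 0.62857786 -0.24188662]
pivot [ 0.55013256 -0.26115667]
```

View pics/b.png

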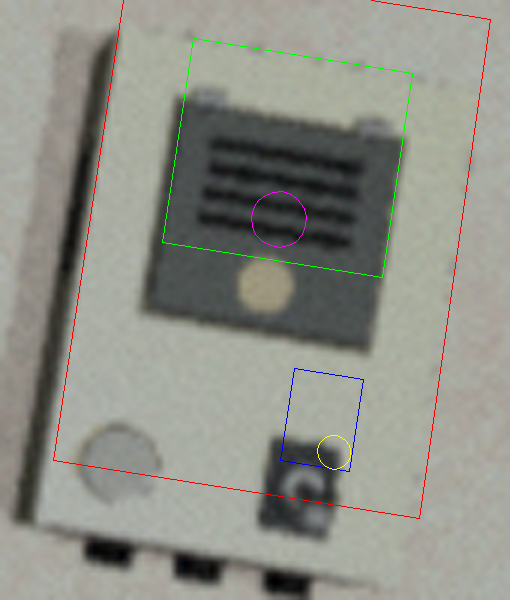

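The overlay shows the network's pixel was the hatch centre. The real spot is at (344.2, 179.8), so I'll fit by correspondences.

```bash
python3 - <<'E'
from h import *
from scipy.optimize import least_squares
M=np.array([(.008,0,.096),(-.01,.048,.096),(-.01,-.048,.096),(.08,.048,.096),(.08,-.048,.096),(-.055,-.015,.1),(-.11,.08,.09),(-.11,-.08,.09),(.11,.08,.09)])
P=np.array([(265,287),(148,311),(370,352),(181,97),(405,138),(277,437),(37,524),(393,588),(118,30)])/6-.5/6*0+[300,132]-.5
def w(v):
    c,s=np.cos(v[2]),np.sin(v[2])
    return [[v[0]+c*m[0]-s*m[1],v[1]+s*m[0]+c*m[1],m[2]] for m in M]
f=lambda v:(np.array([proj("top",p) for p in w(v)])-P).ravel()
r=least_squares(f,[.6,-.24,-.15],loss='soft_l1');v=r.x;print(v,np.degrees(v[2]));print(f(v).reshape(-1,2).round(2).tolist())
c,s=np.cos(v[2]),np.sin(v[2]);R=np.array([[c,-s],[s,c]])
for n,p in dict(spot=(.008,0),pivot=(-.075,-.03),ball0=(-.0905,-.03),off=(-.058,-.03)).items():
    q=v[:2]+R@p;print(n,q,proj("scene",[*q,.1]))
print(onz("top",(300+308/6-.5,132+486/6-.5),.134), "ball seen")
s=telemetry.observe();print(s["gripper_width"],robot.tcp_to_grasp)
# scene check of spot
im=cv2.imread('pics/scene0.png')[200:310,120:220];cv2.imwrite('pics/c.png',cv2.resize(im,None,fx=5,fy=5,interpolation=2))
E
```

```text
[ 0.59905784 -0.23602956 -0.15854449] -9.083930110975286
[[-0.04, -0.03], [0.05, -0.43], [-0.4, -0.78], [0.28, 1.16], [-0.66, 0.8], [0.02, -0.07], [-0.4, 0.11], [1.2, 0.22], [0.23, -0.72]]
spot [ 0.6069575  -0.23729261] [163.76664951 243.82074311]
pivot [ 0.52026205 -0.25381222] [148.00870211 220.905767  ]
ball0 [ 0.50495644 -0.25136506] [147.44791307 216.41401361]
off [ 0.53704883 -0.2564962 ] [148.6364529  225.93386411]
[ 0.52094429 -0.24840391  0.134     ] ball seen
0.09377156673445541 0.0188
```

View pics/c.png

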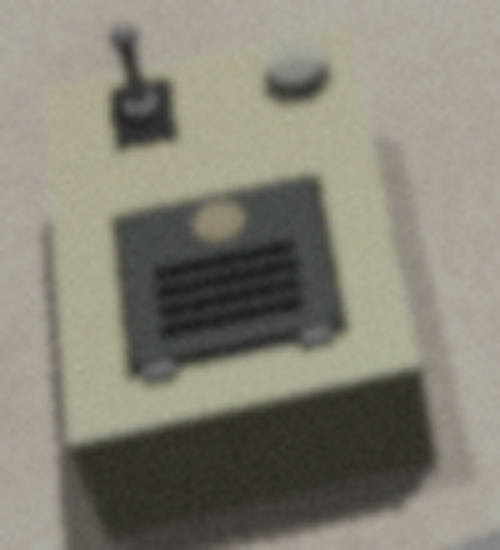

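The fit is good: spot at (0.607,-0.237), pivot at (0.520,-0.254), yaw -9.1°, and the scene view agrees (spot at (163.6,244.4)). Setting out with the fingers closed.

Call:
send_rows(series="0.35 -0.25 0 0 0 0.02; 0.7 -0.5 0 0 0 0.04; 1 -0.75 0 0 0 0.061; 1 -0.75 0 0 0 0.061; 1 -0.75 0 0 0 0.061", gripper=0)

```text
time: 1.02
eef_pos: [0.2277, -0.5366, 0.2058]
eef_rot: [0.997, -0.077, 0.0, -0.0]
force: [-0.6, -0.9, -0.4]
gripper_width: 0.0639
grasp_force: 0.0
```

Call:
send_rows(series="0.17 -0.27 0 0 0 0; 0.34 -0.54 0 0 0 0; 0.505 -0.82 0 0 0 0; 0.505 -0.82 0 0 0 0")

```text
time: 1.35
eef_pos: [0.2919, -0.4616, 0.2054]
eef_rot: [0.997, -0.076, 0.001, -0.002]
force: [0.2, 0.6, 0.5]
gripper_width: 0.0375
grasp_force: 0.0
```

Call:
send_rows(series="0.17 -0.27 0 0 0 0; 0.34 -0.54 0 0 0 0; 0.505 -0.82 0 0 0 0; 0.505 -0.82 0 0 0 0")

```text
time: 1.68
eef_pos: [0.3549, -0.3888, 0.2055]
eef_rot: [0.997, -0.076, 0.001, -0.001]
force: [0.1, -0.2, 0.0]
gripper_width: 0.0109
grasp_force: 0.0
```

Call:
send_rows(series="0.17 -0.27 0 0 0 0; 0.34 -0.54 0 0 0 0; 0.505 -0.82 0 0 0 0; 0.505 -0.82 0 0 0 0")

```text
time: 2.02
eef_pos: [0.4181, -0.3158, 0.2055]
eef_rot: [0.997, -0.076, 0.001, -0.001]
force: [0.2, -0.3, 0.2]
gripper_width: 0.0005
grasp_force: 0.0
```

Call:
send_rows(series="0.2 -0.35 0 0 0 0; 0.46 -0.77 0 0 0 0; 0.46 -0.77 0 0 0 0; 0.46 -0.77 0.3 0 0 0; 0.46 -0.77 0.3 0 0 0; 0.46 -0.77 0.3 0 0 0")

```text
time: 2.52
eef_pos: [0.4696, -0.2525, 0.1747]
eef_rot: [0.997, -0.081, -0.002, -0.0]
force: [1.0, 0.2, 1.7]
gripper_width: 0.0005
grasp_force: 0.0
```

```bash
python3 - <<'E'
from h import *
ims=[viewer.read_camera(n) for n in("top","scene")]
s=telemetry.observe();p=np.array(s["eef_pos"]);print(p,s["force"],proj("scene",p),proj("top",p))
a=cv2.resize(ims[1][170:290,110:220],None,fx=5,fy=5,interpolation=2)
cv2.imwrite('pics/d.png',a[...,::-1])
E
```

```text
[ 0.47080757 -0.25322787  0.17618223] [-0.33343632 -0.36212903  0.40375785] [137.14616109 186.92410078] [356.40412482 233.20456752]
```

View pics/d.png

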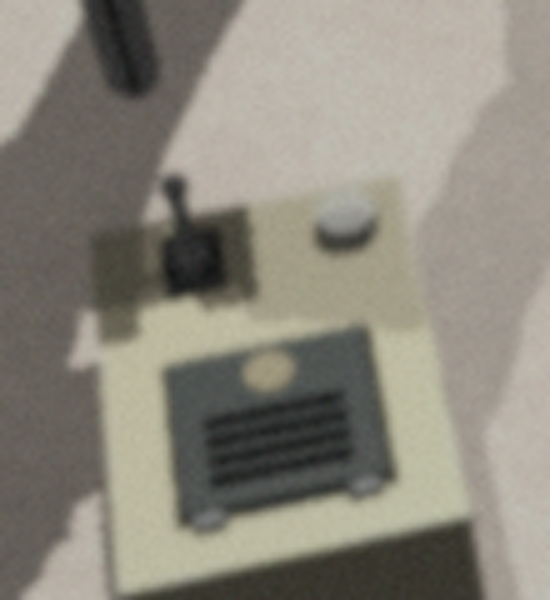

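The fingertip is at scene pixel (136,188), as predicted; the toggle still leans forward. Descend, then push.

Call:
send_rows(series="0 -0.07 0.2 0 0 0; 0 -0.07 0.4 0 0 0; 0 -0.07 0.53 0 0 0; 0 -0.07 0.53 0 0 0; 0 -0.07 0.53 0 0 0")

```text
time: 3.03
eef_pos: [0.4722, -0.2456, 0.1231]
eef_rot: [0.997, -0.081, 0.0, 0.0]
force: [0.7, 0.7, 1.1]
gripper_width: 0.0006
grasp_force: 0.0
```

Call:
send_rows(series="0.08 0 0 0 0 0; 0.14 0 0 0 0 0; 0.2 0 0 0 0 0; 0.25 0 0 0 0 0; 0.3 0 0 0 0 0; 0.35 0 0 0 0 0; 0.39 0 0 0 0 0; 0.43 0 0 0 0 0; 0.43 0 0 0 0 0; 0.43 0 0 0 0 0")

```text
time: 3.87
eef_pos: [0.5151, -0.2513, 0.1223]
eef_rot: [0.997, -0.08, 0.0, -0.0]
force: [-1.3, 0.3, -0.2]
gripper_width: 0.0001
grasp_force: 0.4
```

Call:
send_rows(series="0.03 0 0 0 0 0; 0.05 0 0 0 0 0; 0.06 0 0 0 0 0; 0.06 0 0 0 0 0")

```text
time: 4.2
eef_pos: [0.5168, -0.2517, 0.1218]
eef_rot: [0.997, -0.081, -0.004, -0.001]
force: [-7.5, 1.3, 2.5]
gripper_width: 0.0003
grasp_force: 4.3
```

Call:
send_rows(series="0.015 0 0 0 0 0; 0.025 0 0 0 0 0; 0.025 0 0 0 0 0")

```text
time: 4.45
eef_pos: [0.5171, -0.2518, 0.1216]
eef_rot: [0.997, -0.081, -0.006, -0.001]
force: [-11.8, 1.9, 6.7]
gripper_width: 0.0005
grasp_force: 6.5
```

Call:
send_rows(series="-0.2 0 0 0 0 0; -0.4 0 0 0 0 0; -0.5 0 -0.3 0 0 0; -0.5 0 -0.7 0 0 0; -0.5 0 -0.7 0 0 0;-0.5 0 -0.7 0 0 0")

```text
time: 4.95
eef_pos: [0.4766, -0.2457, 0.1951]
eef_rot: [0.997, -0.08, 0.004, 0.001]
force: [-0.2, -0.2, -0.2]
gripper_width: 0.0004
grasp_force: 0.0
```

```bash
python3 - <<'E'
from h import *
ims=[viewer.read_camera(n) for n in("top","scene")]
s=telemetry.observe();p=np.array(s["eef_pos"]);print(p,s["force"])
a=cv2.resize(ims[1][190:260,125:205],None,fx=8,fy=8,interpolation=2)
cv2.imwrite('pics/e.png',a[...,::-1])
v=[0.59905784,-0.23602956,-0.15854449];c,sn=np.cos(v[2]),np.sin(v[2]);R=np.array([[c,-sn],[sn,c]])
for t in(0,.6,.75,.9):
    q=np.array(v[:2])+R@[-.075+.038*np.sin(t-.45),-.03]; print(t,(proj("scene",[*q,.1+.038*np.cos(t-.45)])-[125,190]+.5)*8)
E
```

```text
[ 0.47437247 -0.24450371  0.19243058] [-0.93585456 -0.42511019 -0.40989844]
0 [161.54355797 141.09566193]
0.6 [165.62886875 185.7358168 ]
0.75 [168.0631723  201.66907233]
0.9 [170.97390901 218.82914064]
```

View pics/e.png

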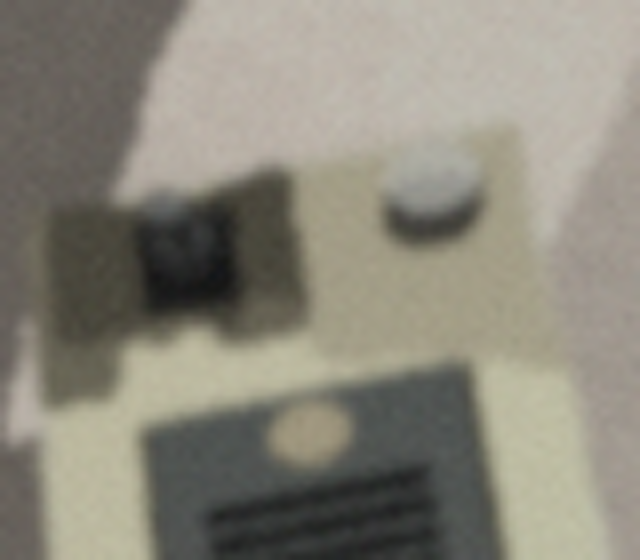

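The ball is now at (167,207) in the crop, between the predictions for 0.75 and 0.9 rad, and the 12 N points to the end stop. One more cheap push, slightly higher on the ball, will confirm it.

Call:
send_rows(series="0 0 0.3 0 0 0; 0 0 0.63 0 0 0; 0.15 0 0.63 0 0 0; 0.3 0 0.63 0 0 0; 0.38 0 0.63 0 0 0; 0.38 0 0.63 0 0 0; 0.38 0 0.63 0 0 0")

```text
time: 5.63
eef_pos: [0.5109, -0.2505, 0.1287]
eef_rot: [0.997, -0.08, -0.001, -0.0]
force: [-0.2, 0.1, 0.3]
gripper_width: 0.0005
grasp_force: 0.0
```

Call:
send_rows(series="0.03 0 0 0 0 0; 0.05 0 0 0 0 0; 0.07 0 0 0 0 0; 0.09 0 0 0 0 0; 0.09 0 0 0 0 0; 0.09 0 0 0 0 0")

```text
time: 6.13
eef_pos: [0.5188, -0.2522, 0.1294]
eef_rot: [0.997, -0.08, -0.001, -0.0]
force: [-3.7, 0.6, 3.4]
gripper_width: 0.0007
grasp_force: 2.1
```

Call:
send_rows(series="0.02 0 0 0 0 0; 0.04 0 0 0 0 0; 0.05 0 0 0 0 0; 0.05 0 0 0 0 0")

```text
time: 6.47
eef_pos: [0.5194, -0.2526, 0.1291]
eef_rot: [0.997, -0.081, -0.005, -0.001]
force: [-12.4, 1.2, 10.0]
gripper_width: 0.0005
grasp_force: 6.4
```

Call:
send_rows(series="0.02 0 0 0 0 0; 0.03 0 0 0 0 0; 0.03 0 0 0 0 0; 0.03 0 0 0 0 0")

```text
time: 6.8
eef_pos: [0.5196, -0.2526, 0.129]
eef_rot: [0.997, -0.081, -0.008, -0.002]
force: [-16.4, 2.9, 13.9]
gripper_width: 0.0004
grasp_force: 9.0
```

The toggle is firmly on its stop (16 N with no further travel). Retreat and move over the spot.

Call:
send_rows(series="-0.2 0 0 0 0 0; -0.3 0 0 0 0 0; -0.3 0 -0.35 0 0 0; -0.3 0 -0.6 0 0 0; -0.3 0 -0.6 0 0 0; 0.1 -0.1 -0.6 0 0 0; 0.5 -0.25 -0.6 0 0 0; 0.8 -0.3 -0.6 0 0 0; 0.8 -0.3 -0.6 0 0 0; 0.8 -0.3 -0.6 0 0 0")

```text
time: 7.63
eef_pos: [0.6136, -0.2356, 0.1883]
eef_rot: [0.997, -0.079, 0.0, -0.0]
force: [-0.7, 0.1, -0.1]
gripper_width: 0.0007
grasp_force: 0.0
```

```bash
python3 - <<'E'
from h import *
im=viewer.read_camera("scene")
s=telemetry.observe();p=np.array(s["eef_pos"]);print(p,s["force"],s["time"])
R=np.array([[.9875,-.158],[-.158,-.9875]])
print("tool shift to spot",R@(np.array([.6070,-.2373])-p[:2]))
cv2.imwrite('pics/f.png',cv2.resize(im[170:260,125:205],None,fx=6,fy=6,interpolation=2)[...,::-1])
E
```

```text
[ 0.61184342 -0.23656933  0.18855717] [-0.91076755 -0.50705635  0.20687139] 7.6833
tool shift to spot [-0.00466743  0.00148679]
```

View pics/f.png

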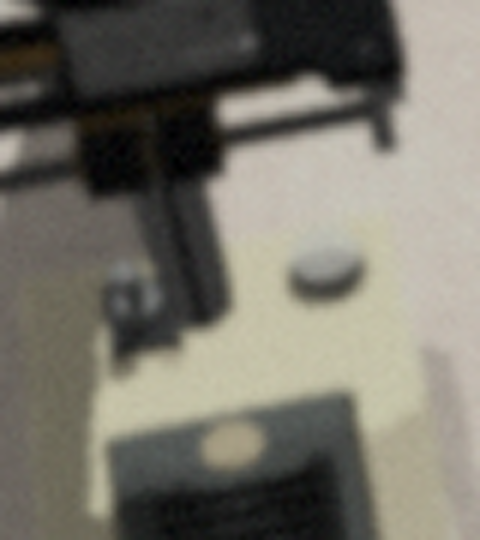

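The toggle is over, estimated at 0.83 rad or more, and the fingertip is above the spot. Descend to just above it.

Call:
send_rows(series="-0.05 0.01 0.3 0 0 0; -0.05 0.01 0.6 0 0 0; -0.05 0.01 0.8 0 0 0; -0.05 0.01 0.85 0 0 0; -0.05 0.01 0.85 0 0 0; -0.05 0.01 0.85 0 0 0")

```text
time: 8.18
eef_pos: [0.6068, -0.2377, 0.1055]
eef_rot: [0.997, -0.081, 0.001, 0.0]
force: [0.2, 0.0, 0.0]
gripper_width: 0.0008
grasp_force: 0.0
```

Call:
send_rows(series="0 0 0.03 0 0 0; 0 0 0.06 0 0 0; 0 0 0.09 0 0 0; 0 0 0.11 0 0 0; 0 0 0.13 0 0 0; 0 0 0.13 0 0 0; 0 0 0.13 0 0 0")

```text
time: 8.77
eef_pos: [0.6071, -0.2372, 0.0918]
eef_rot: [0.997, -0.08, 0.0, 0.0]
force: [0.3, -0.3, 2.6]
gripper_width: 0.0004
grasp_force: 1.6
```

Call:
send_rows(series="0 0 0.01 0 0 0; 0 0 0.02 0 0 0; 0 0 0.03 0 0 0; 0 0 0.03 0 0 0; 0 0 0.03 0 0 0")

```text
time: 9.18
eef_pos: [0.6071, -0.2372, 0.0909]
eef_rot: [0.997, -0.08, 0.001, 0.0]
force: [-3.9, 0.7, 16.3]
gripper_width: 0.0003
grasp_force: 8.4
```

The hatch is on its stop at 16 N, so the latch should have clicked. Release straight up, smoothly.

Call:
send_rows(series="0 0 -0.1 0 0 0; 0 0 -0.25 0 0 0; 0 0 -0.45 0 0 0; 0 0 -0.7 0 0 0; 0 0 -1 0 0 0; 0 0 -1 0 0 0; 0 0 -1 0 0 0")

```text
time: 9.77
eef_pos: [0.6078, -0.2371, 0.1901]
eef_rot: [0.997, -0.08, 0.002, 0.0]
force: [-0.4, -0.3, -1.1]
gripper_width: 0.0005
grasp_force: 0.0
```

Call:
send_rows(series="-0.2 0 -0.2 0 0 0; -0.5 0 -0.2 0 0 0; -0.9 0 -0.2 0 0 0; -1 0 -0.2 0 0 0; -1 0 -0.2 0 0 0; -1 0 -0.2 0 0 0; -1 0 -0.2 0 0 0")

```text
time: 10.35
eef_pos: [0.5091, -0.2208, 0.2079]
eef_rot: [0.997, -0.08, 0.0, -0.0]
force: [0.1, -0.3, -0.2]
gripper_width: 0.0005
grasp_force: 0.0
```

```bash
python3 - <<'E'
from h import *
im=viewer.read_camera("scene")
s=telemetry.observe();print(s["eef_pos"],s["force"],s["time"])
cv2.imwrite('pics/g.png',cv2.resize(im[150:300,90:270],None,fx=4,fy=4,interpolation=2)[...,::-1])
E
```

```text
[ 0.50925794 -0.22081388  0.20792766] [ 0.44213491  0.56930389 -0.10280318] 10.4
```

View pics/g.png

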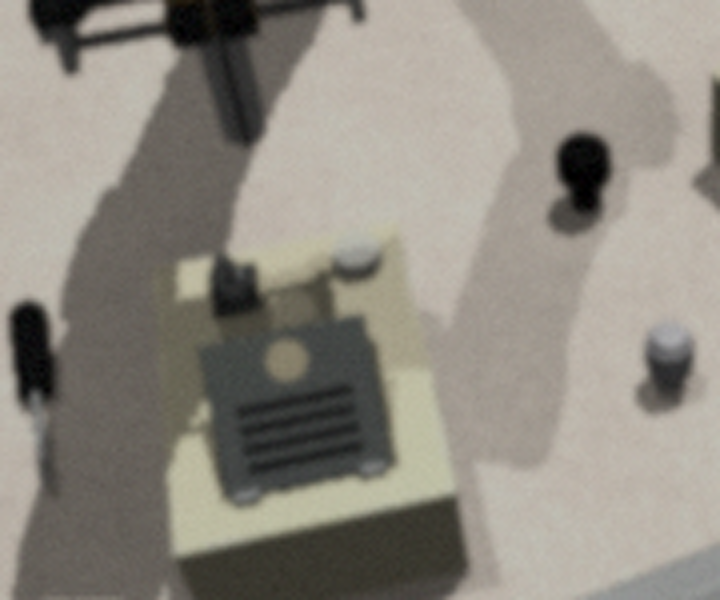

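The hatch stands open (raised front edge, spot at scene pixel (161.8,240)) and the loose things are undisturbed. A quick angle check, then wait and hand in.

Call:
send_rows(series="0 0 -0.2 0 0 0; 0 0 -0.2 0 0 0; 0 0 -0.2 0 0 0; 0 0 -0.2 0 0 0; 0 0 -0.2 0 0 0; 0 0 -0.2 0 0 0; 0 0 -0.2 0 0 0")

```text
time: 10.98
eef_pos: [0.5078, -0.2208, 0.2279]
eef_rot: [0.997, -0.08, -0.0, -0.0]
force: [0.8, -0.3, -0.1]
gripper_width: 0.0004
grasp_force: 0.0
```

```bash
python3 - <<'E'
from h import *
c,s=np.cos(-.1585),np.sin(-.1585)
R=np.array([[c,-s],[s,c]])
for t in(0,.3,.55,.65):
    def pt(d,y):
        q=np.array([.599,-.236])+R@[.08-d*np.cos(t)+.004*np.sin(t),y];return (proj("scene",[*q,.093+d*np.sin(t)+.004*np.cos(t)])-[90,150])*4
    print(t,pt(.072,0),pt(.09,.048),pt(.09,-.048))
E
```

```text
0 [295.93255016 378.2130928 ] [370.75895048 338.56594265] [212.95539087 372.27961193]
0.3 [290.7748263 362.4200872] [366.02532878 317.8059702 ] [204.53641486 351.96406252]
0.55 [287.72683513 356.65695361] [363.81259739 309.31360191] [198.73650383 344.0862106 ]
0.65 [286.88759976 356.42239312] [363.42887155 308.42689656] [196.82930632 343.50470001]
```

```bash
python3 -c "
from cell import robot
print(robot.hand_in())"
```

```text
the job is handed in; nothing more can be done
None
```

I handed the job in after 11 s: the lamp supply's toggle is pushed over to off, and one press opened its hatch, which is standing open. Both angles are estimates from images and contact force: about 0.83 rad for the toggle and 0.55–0.65 rad for the hatch. The hand-in returned no verdict.

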